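# Pump the label roll over to the pointer

## Task

Free the pump lever by pushing down the sprung lock cap and twisting it anticlockwise until it pops up again with its tongue swung clear of the lever. Then pump the lever by its upright handle, stroke by stroke, until the front face of the label roll in the trough is level with the pointer, and let go. Touch neither the roll nor the toothed bar with the robot, and leave the tube, bottle and small roll standing where they are.

Things in the scene. Friction and masses are not known exactly. Their poses are not given: they have to be found in the camera images.
- unit: Fixed feed unit: dark blue base plate 190 x 460 x 12 mm carrying all below. Origin on the table top; z up, y = feed direction along bar and trough, x across it, away from the robot; yaw varies. Plate: x -105 to 85, y -205 to 255 mm. In this frame the cap's axis is at x -60, y -35, the lever's pivot at x 50, y -100, bar and trough along x = 0. Heights are above the table.
- cap_grip (a point): Point on the upright axis of the black round lock cap (ribbed, 36 mm in diameter, 68 to 102 mm high), 12 mm below its top; moves down with it. Under it a steel collar 40 mm wide with a flat tongue, 10 mm wide, reaching 52 mm from the axis, 61 to 68 mm high, that bars the lever while locked. Nothing else within 45 mm of the axis rises above 68 mm.
- cap (a joint): Turn of the lock cap about its upright axis (rad), 0 = locked (tongue pointing along the unit's -y, at the lever), growing anticlockwise seen from above to a stop at 1.4 (tongue then nearly along +x). A catch stops the turn unless the cap is pushed down at least 8 mm; past about 1.0 rad the cap is clear of the catch and springs up, and then stays there.
- cap_press (a joint): How far the cap is pushed down (m), 0 = up, stop at 0.011. The spring pushes back with about 5 N at the top and 9 N at the bottom.
- pivot (a point): Point on the upright hinge axis of the pump lever, 65 mm above the table. The lever's sprung pawl sits 50 mm from this axis, over the bar; it travels 13 mm in a full stroke from home, idles through the first 3 mm and pushes the bar on by one 10 mm tooth in the other 10 mm.
- handle (a point): Point on the axis of the lever's handle, an upright black round grip 22 mm in diameter, from 70 to 118 mm above the table; the point is 100 mm above the table and 170 mm from the pivot's axis. The flat lever arm below it (18 mm wide, 60 to 70 mm high) points along the unit's -x when home.
- lever (a joint): Swing of the pump lever (rad): 0 = home stop, 0.263 = end stop; growing swings the handle along the unit's +y (the way the roll goes). It stays where it is left; about 1.5 N at the handle moves it, 4 N with the roll. Go fully home after each stroke, so the pawl catches the next tooth. A stroke may be cut short: the bar stays. It cannot pump backwards. With the cap locked it moves only 0.03 rad.
- bar: Toothed steel bar (15 x 15 mm, teeth to 51 mm height, 10 mm pitch) ending in a round steel pusher disc 72 mm in diameter, which pushes the roll along the trough. Slides along the unit's +y only; origin coincides with the unit's at the start. The pusher's face is 60 mm along y from this origin. Not to be touched by the robot.
- roll: Loose roll of labels, 90 mm in diameter, 70 mm wide, 0.3 to 0.5 kg, lying in the V trough with its axis (y) along the unit's y, 3 to 12 mm in front of the pusher at the start. Origin at its centre, 70 mm above the table. Top at 115 mm.
- roll_face (a point): Centre of the roll's front end face (the one towards the unit's +y).
- gauge: Fixed pointer bracket beside the trough, on the robot's side; a post 76 mm tall with a thin blade pointing at the roll's flank. Origin at its foot on the base plate; axes parallel to the unit's. Its place along the trough varies, so 3 to 6 strokes are needed.
- pointer (a point): Tip of the bracket's blade, 70 mm above the table. The roll's front face is to end up level with it along the unit's y.
- core: Bystander: upright cardboard tube 76 mm in diameter, 150 mm tall, open at both ends. Origin at the centre of its foot.
- bottle: Bystander: upright white bottle 60 mm in diameter, 180 mm tall. Origin at the centre of its foot.
- small_roll: Bystander: small label roll standing on its end, 76 mm in diameter, 60 mm tall. Origin at the centre of its foot.
Things that resemble listed ones, but are neither listed nor needed, are in the scene too. Leave any orange or purple look-alike of the roll alone.

How it is judged:
By the outcome, as a careful person would: the job done as asked, in the order asked, and still so for the second after the job is handed in, with the robot touching nothing.
It also fails if it takes over 61 s, if anything falls off the work surface, if the arm or the gripper's body presses on something with over 40 N, if the wrist force passes 120 N, or if a joint passes its speed limit or range.

## Robot

A 6-joint arm with a two-finger parallel gripper is mounted at the origin on the work surface. World frame = base frame: x ahead of the robot, y to its left, z up, the work surface at z = 0. Lengths are in m, angles in rad, forces in N, time in s.
With the tool pointing down it reaches from about 0.35 to 0.85 m from the base axis. Payload 8.1 kg.
Tool frame: the origin (TCP) lies midway between the tips of the shut fingers; the grasp point (between the pads) lies 19 mm behind it; z points along the fingers, y is the line along which they close (so a half turn about z gives the same grasp; the last joint's range is limited). The gripper opens to 85 mm and grips with 20 to 120 N. Pads are 22 mm wide; open, the fingers measure 114 mm over their backs; the gripper's body (76 mm by 85 mm) begins 54 mm behind the grasp point. The pads swing forward as they close: fully open they stand 13 mm farther back than shut.
Start: joints at [-1.431, 0.13, 1.488, -0, 1.523, -0.085], TCP at [0.134, -0.585, 0.231] pointing down, gripper open.
Joint ranges: [-2.96, 2.96], [-0.89, 2.26], [0.02, 2.5], [-1.34, 4.48], [0, 2.73], [-2.66, 2.66]. Speed limits (rad/s): [2.39, 2.39, 2.79, 3.14, 3.14, 3.14].

## Interface

Orientations are given as a unit quaternion [w, x, y, z].
In Python, from station import bot gives the robot as it stands.
- The arm moves only by the tool apply_moves, never from a script. Its argument "series" is a list of rows, each a list of 7 numbers: the shift along the tool's x, y, z in cm, then the turn, a rotation vector about the tool's x, y, z in rad, then the closure, from 0 (fully open) to 1 (shut). A call has 1 to 8 rows; each row is the pose to reach, as a shift and turn from the pose commanded when the call began, along the tool's axes at that moment; what a row does not reach only later rows make up. A row lasts 1/8 s, in which the tool goes at most 62.5 mm and 10.7 degrees, less where a joint would pass 70% of its speed; a pose out of reach is approached as far as the arm can. A call with a gripper value outside its range is refused whole. The fingers move at their own pace and stop on an object; "squeeze" is the grip in N (left out, the last holds). Time passes only in rows, so rows that repeat a pose let the fingers close. It gives the time, the measured TCP pose, the force, the opening and the grip force at its end, in the units of the state.
- bot.sense(): the state, without advancing time (a new reading comes with each control period).
- bot.snapshot(name): name is "scene" or "side" or "wrist"; returns a dict with "img" (400x640x3 uint8, red, green, blue), "z_map" (400x640 float32, m along the optical axis (not along the pixel's ray), 0 where there is no reading), "camera_matrix" (3x3 intrinsics, pixels), "extrinsics" (4x4, takes a point from world to camera coordinates). Camera axes: x right, y up, looking along -z (the intrinsics and any distortion apply to the point x, -y, -z); pixel columns grow to the right and rows downward; lengths in m; the calibration is good to about 2 mm. The wrist camera is an equidistant fisheye: a pixel r from the principal point sees the ray r / f radians off the axis. A picture is of the moment at which its call begins.
- bot.sign_off(): hands the job in; it is judged then, once.
Trained networks look in a picture, given as the dict that the camera call returned (one of the last four; its "shot" number tells which), for a name from the list of things; names that differ only in an ending like _2 or _b are one class to them, and where a whole thing is asked for, a point or a joint stands for the part that bears it (a point fixed in the world has none). Each returns a list of dicts, best first, with "conf" (0 to 1); they miss things now and then, are a little off and sometimes report something else, mostly with a low value. They report only what shows in the picture. A call takes as long as a camera call. They do not tell look-alikes from the thing itself.
- bot.find_in(picture, query): "point" ([x, y, z] in m, in world coordinates, good to about 4 mm: the middle of the surface that is visible of it).
- bot.pinpoint(picture, query): "point" ([x, y, z] in m, in world coordinates, good to about 4 mm: a listed point, or the origin of a listed thing).
The state is a dict: "t": time; "qpos": joint angles; "joint_velocities": joint speeds; "effort": joint torques, N m; "tool_pos": TCP position; "eef_rot": TCP orientation; "contact_force": force on the tool from outside, world axes, zero at the start; "moment": the same for the moment, N m; "gripper_width": finger opening in m; "gripper_force": force on a finger pad.
Only numpy, scipy, OpenCV 4.12 (cv2) and the standard library are available. Lean on these libraries where they do the work, as an engineer would, in place of code of your own. Each camera call takes 0.05 s, during which the arm holds its last target. There are 200 camera calls.

## Working session

There is one attempt and no reset: what is moved stays moved. The work goes in short steps, Python scripts to look and compute and a tool call to move; the robot and the scene stay as the last step left them, time stands still between calls to the robot, and variables do not carry over. Pictures are saved under pics/ and viewed, at most 10 in all, crops included, and the job is handed in when it is done.

Besides the shell and the picture viewer there is one more tool, called after "Emit:" in YAML: its name, and indented under it one key for each argument. apply_moves: Moves the arm, as the interface text tells. Its arguments: {"type":"object","properties":{"series":{"type":"array"},"squeeze":{"type":"number"}},"required":["series"]}

```bash
ls; mkdir -p pics
cat > h.py <<'E'
import numpy as np, cv2
from station import bot
def ask(p,qs,f='pinpoint'):
    for q in qs:
        r=getattr(bot,f)(p,q)
        print(q,[(np.round(d['point'],4).tolist(),round(d['conf'],2)) for d in r[:3]])
def save(p,n): cv2.imwrite('pics/%s.png'%n,p['img'][:,:,::-1])
E
python3 - <<'E'
from h import *
for n in ['scene','side']:
    p=bot.snapshot(n); save(p,n+'0'); print(n)
    ask(p,['unit','cap_grip','pivot','handle','roll_face','roll','pointer','gauge','bar','core','bottle','small_roll'])
s=bot.sense(); print(s)
E
```

```text
pics
scene
unit [([0.6353, 0.1002, 0.0029], 0.78), ([0.6294, 0.2415, 0.0702], 0.22)]
cap_grip [([0.5749, 0.0661, 0.0908], 0.74), ([0.6276, 0.245, 0.0702], 0.48)]
pivot [([0.6877, 0.0016, 0.0678], 0.89)]
handle [([0.5182, -0.0064, 0.0994], 0.95), ([0.4743, -0.1095, 0.0018], 0.51)]
roll_face [([0.7948, 0.3107, 0.0445], 0.8), ([0.6263, 0.2443, 0.0736], 0.69), ([0.8556, 0.1182, 0.0431], 0.56)]
roll [([0.825, 0.1117, 0.0448], 0.8), ([0.6281, 0.2029, 0.0659], 0.72), ([0.8089, 0.2793, 0.047], 0.67)]
pointer [([0.6346, 0.1044, 0.0012], 0.54), ([0.5797, 0.2783, 0.0715], 0.43)]
gauge [([0.5791, 0.2787, 0.0674], 0.61), ([0.5413, 0.2779, 0.0102], 0.51), ([0.5754, 0.0611, 0.0904], 0.34)]
bar [([0.6315, 0.0975, -0.0008], 0.81)]
core [([0.4683, 0.156, -0.0003], 0.96), ([0.5797, 0.2794, 0.0709], 0.35)]
bottle [([0.4741, -0.1089, 0.0009], 0.9)]
small_roll [([0.4757, 0.277, 0.0005], 0.59)]
side
unit [([0.6345, 0.0986, 0.0003], 0.78)]
cap_grip [([0.5758, 0.0628, 0.09], 0.71)]
pivot [([0.6833, 0.0019, 0.0659], 0.96)]
handle [([0.5152, -0.0023, 0.0971], 0.72)]
roll_face [([0.7974, 0.3096, 0.0459], 0.82),
[... 442 characters left out ...]
, 'qpos': array([-1.43138504e+00,  1.30386438e-01,  1.48824978e+00,  9.58294218e-06,
        1.52303096e+00, -8.53817112e-02]), 'joint_velocities': array([-0.00091023, -0.00046141, -0.00040781, -0.0006338 ,  0.00108765,
       -0.00114777]), 'effort': array([-1.06814116e-04, -5.69323432e+01, -5.00852501e+01, -1.41848582e-04,
        1.29092430e-03, -4.36977004e-06]), 'tool_pos': array([ 0.13377476, -0.58486829,  0.23127295]), 'eef_rot': array([-3.73794803e-05,  9.93690185e-01,  1.12159773e-01,  3.77770006e-06]), 'contact_force': array([-0.84091346, -0.48538965,  0.1464147 ]), 'moment': array([-0.04957222,  0.00045711, -0.06679912]), 'gripper_force': 0.0, 'gripper_width': 0.08544267470510464}
```

View images.

View pics/scene0.png

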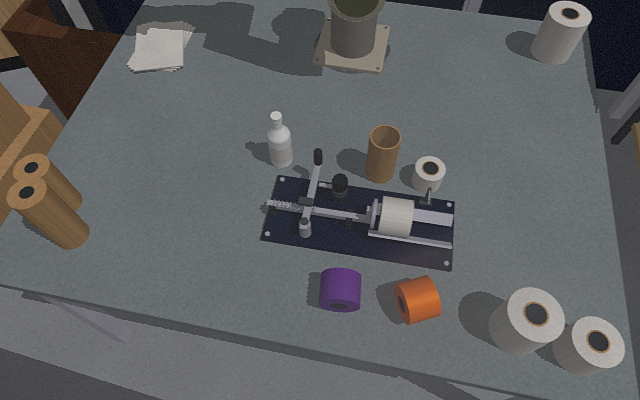

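View pics/side0.png

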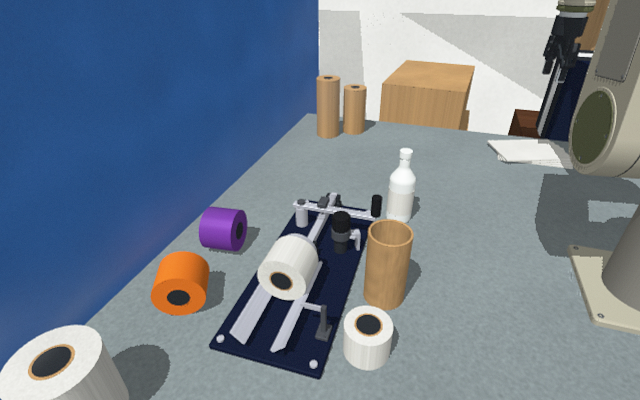

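```bash
cat >> h.py <<'E'
# fit unit pose from averaged points
from scipy.optimize import least_squares
def fit():
    L=np.array([[0,0],[-60,-35],[50,-100],[-120,-100]])/1e3
    W=np.array([[.6349,.0994],[.5753,.0645],[.6855,.0018],[.5167,-.0044]])
    f=lambda p:(np.array([[np.cos(p[2]),-np.sin(p[2])],[np.sin(p[2]),np.cos(p[2])]])@L.T).T+p[:2]-W
    r=least_squares(lambda p:f(p).ravel(),[.635,.1,0]); return r.x,f(r.x)
def tool(): # world->tool rotation
    from scipy.spatial.transform import Rotation as R
    s=bot.sense(); q=s['eef_rot']; return s,R.from_quat([q[1],q[2],q[3],q[0]])
E
python3 - <<'E'
from h import *
x,e=fit(); print(x,e*1e3)
c,s=np.cos(x[2]),np.sin(x[2]);Rm=np.array([[c,-s],[s,c]])
for n,w in dict(pointer=[.5802,.2805],roll=[.6327,.206],face=[.629,.2425],core=[.466,.154],bottle=[.475,-.11],sm=[.472,.278]).items(): print(n,Rm.T@(np.array(w)-x[:2]))
s,r=tool(); print(r.as_matrix().round(3))
E
```

```text
[0.63405513 0.09990345 0.02611001] [[-0.84486606  0.50345414]
 [-0.31066885 -1.1510386 ]
 [ 1.14879558 -0.55710918]
 [ 0.00673955  1.20469405]]
pointer [-0.04912194  0.18194099]
roll [0.00141519 0.10609576]
face [-0.00133064  0.14267992]
core [-0.16658555  0.05846553]
bottle [-0.16448088 -0.20567945]
sm [-0.15735032  0.18226662]
[[ 0.975  0.223 -0.   ]
 [ 0.223 -0.975  0.   ]
 [ 0.    -0.    -1.   ]]
```

The scene picture shows the unit with the handle at about (318,157), the cap at (340,185), the roll at (395,217) and the gauge at (430,195). The bottle (280,145) and the tube (383,155) stand beside it. The side picture shows the same layout, with the tongue pointing at the lever, so I'm moving to above the cap.

Emit:
apply_moves:
  series:
    - [4.4,-4.1,-0.5,0,0,0,0]
    - [8.8,-8.2,-1.5,0,0,0,0]
    - [13.2,-12.3,-2.5,0,0,0,0]
    - [17.6,-16.4,-2.5,0,0,0,0]
    - [22,-20.5,-2.5,0,0,0,0.3]
    - [26.4,-24.6,-2.5,0,0,0,0.3]
    - [30.8,-28.7,-2.5,0,0,0,0.3]
    - [35.2,-32.8,-2.5,0,0,0,0.3]

```text
t: 2.3
tool_pos: [0.4047, -0.185, 0.2567]
eef_rot: [0.0, 0.994, 0.112, 0.0]
contact_force: [1.3, -0.7, -0.9]
gripper_width: 0.0603
gripper_force: 0.0
```

Emit:
apply_moves:
  series:
    - [4.4,-4.1,0,0,0,0,0.3]
    - [8.8,-8.2,0,0,0,0,0.3]
    - [13.2,-12.3,0,0,0,0,0.3]
    - [17.6,-16.4,0,0,0,0,0.3]
    - [22.2,-20.5,2,0,0,0,0.3]
    - [22.2,-20.5,5,0,0,0,0.3]
    - [22.2,-20.5,5,0,0,0,0.3]

```text
t: 3.18
tool_pos: [0.5726, 0.0633, 0.203]
eef_rot: [-0.0, 0.994, 0.113, -0.003]
contact_force: [-0.6, -0.2, 0.7]
gripper_width: 0.0597
gripper_force: 0.0
```

Run:
```python
from h import *
s=bot.sense(); print(s['t'],s['tool_pos'],s['eef_rot'],s['qpos'],s['gripper_width'])
p=bot.snapshot('wrist'); save(p,'w1')
ask(p,['cap_grip','handle','pivot','roll_face','pointer'])
```

```text
3.175 [0.57260926 0.06329648 0.202982  ] [-2.39401068e-04  9.93604467e-01  1.12872807e-01 -3.13624678e-03] [ 2.11651807e-02  8.66777079e-02  1.58687339e+00 -9.96218404e-05
  1.47433152e+00  1.36574256e+00] 0.059665781692834687
cap_grip [([0.574, 0.0618, 0.0937], 0.98)]
handle [([0.5167, -0.002, 0.1005], 0.93)]
pivot [([0.5423, 0.2785, 0.0099], 0.74), ([0.6838, 0.0016, 0.0684], 0.67)]
roll_face []
pointer [([0.5813, 0.2794, 0.0676], 0.64), ([0.6317, 0.1022, -0.0006], 0.2)]
```

View pics/w1.png

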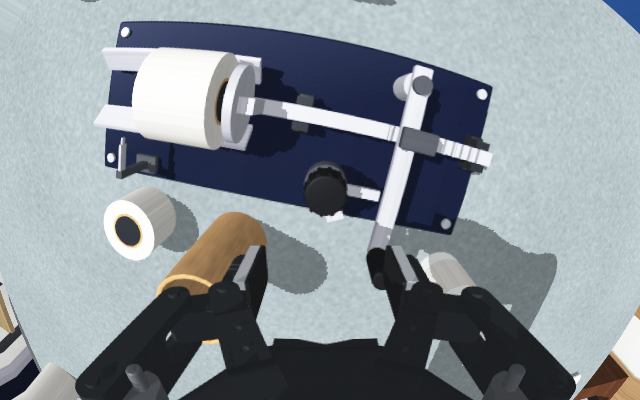

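The wrist picture shows the cap at (325,190), centred between the fingers, with the handle clear of them at (378,262). Next I descend and grip.

Emit:
apply_moves:
  series:
    - [0.2,0,4,0,0,0,0.3]
    - [0.2,0,8,0,0,0,0.3]
    - [0.2,0,11,0,0,0,0.3]
    - [0.2,0,12.6,0,0,0,0.3]
    - [0.2,0,12.6,0,0,0,0.45]
    - [0.2,0,12.6,0,0,0,0.7]
    - [0.2,0,12.6,0,0,0,0.7]
    - [0.2,0,12.6,0,0,0,0.7]
  squeeze: 50

```text
t: 4.47
tool_pos: [0.5776, 0.064, 0.0824]
eef_rot: [-0.0, 0.994, 0.112, 0.001]
contact_force: [-2.0, 4.9, 2.4]
gripper_width: 0.0343
gripper_force: 50.2
```

Emit:
apply_moves:
  series:
    - [0,0,0.5,0,0,0,0.7]
    - [0,0,1.0,0,0,0,0.7]
    - [0,0,1.1,0,0,0,0.7]
    - [0,0,1.1,0,0,0,0.7]

```text
t: 4.97
tool_pos: [0.5778, 0.0638, 0.0721]
eef_rot: [-0.0, 0.994, 0.112, 0.002]
contact_force: [-3.8, 3.4, 8.1]
gripper_width: 0.0343
gripper_force: 51.0
```

Emit:
apply_moves:
  series:
    - [0,0,0,0,0,-0.15,0.7]
    - [0,0,0,0,0,-0.3,0.7]
    - [0,0,0,0,0,-0.45,0.7]
    - [0,0,0,0,0,-0.6,0.7]
    - [0,0,0,0,0,-0.7,0.7]
    - [0,0,0,0,0,-0.7,0.7]

```text
t: 5.72
tool_pos: [0.577, 0.0647, 0.0718]
eef_rot: [-0.001, 0.895, 0.447, 0.001]
contact_force: [-6.3, 7.6, 8.2]
gripper_width: 0.0344
gripper_force: 51.1
```

Emit:
apply_moves:
  series:
    - [0,0,0,0,0,-0.15,0.7]
    - [0,0,0,0,0,-0.3,0.7]
    - [0,0,0,0,0,-0.45,0.7]
    - [0,0,-0.2,0,0,-0.55,0.7]
    - [0,0,-0.8,0,0,-0.6,0.7]
    - [0,0,-1.1,0,0,-0.6,0.7]
    - [0,0,-1.1,0,0,-0.6,0.7]

```text
t: 6.6
tool_pos: [0.5761, 0.0646, 0.082]
eef_rot: [-0.001, 0.723, 0.691, 0.001]
contact_force: [-7.5, 6.7, 4.0]
gripper_width: 0.0343
gripper_force: 50.8
```

Now I release, rise and look.

Emit:
apply_moves:
  series:
    - [0,0,0,0,0,0,0.3]
    - [0,0,0,0,0,0,0.3]
    - [0,0,-3,0,0,0,0.3]
    - [0,0,-8,0,0,0,0.3]
    - [0,0,-12,0,0,0,0.3]
    - [0,0,-12,0,0,0,0.3]

```text
t: 7.35
tool_pos: [0.5797, 0.0628, 0.206]
eef_rot: [0.003, 0.723, 0.691, 0.003]
contact_force: [0.6, 0.3, 0.0]
gripper_width: 0.0597
gripper_force: 0.0
```

Run:
```python
from h import *
s,r=tool(); print(s['t'],s['tool_pos'],s['qpos'],s['contact_force']); print(r.as_matrix().round(3))
p=bot.snapshot('wrist'); save(p,'w2')
ask(p,['cap_grip','handle','pivot','roll_face','pointer','roll','bottle','core'])
p=bot.snapshot('scene'); cv2.imwrite('pics/s2.png',cv2.resize(p['img'][140:280,240:480,::-1],None,fx=3,fy=3))
ask(p,['cap_grip','handle'])
```

```text
7.35 [0.57965045 0.06277414 0.2060063 ] [ 2.01635398e-02  8.81542081e-02  1.57977250e+00 -3.46364446e-04
  1.46411278e+00  6.66027967e-02] [0.62396486 0.25055401 0.0482729 ]
[[ 0.046  0.999  0.01 ]
 [ 0.999 -0.046 -0.   ]
 [ 0.     0.01  -1.   ]]
cap_grip [([0.6335, 0.1017, -0.0064], 0.47)]
handle [([0.5187, -0.0012, 0.0981], 0.82)]
pivot [([0.6849, 0.0006, 0.066], 0.74), ([0.6318, 0.0985, -0.0009], 0.41)]
roll_face []
pointer []
roll [([0.6338, 0.2041, 0.07], 0.86), ([0.8247, 0.1097, 0.0414], 0.81)]
bottle [([0.4769, -0.1129, 0.0019], 0.68)]
core [([0.466, 0.1508, -0.0007], 0.92)]
cap_grip [([0.5743, 0.0642, 0.0927], 0.69)]
handle [([0.5129, -0.0077, 0.1021], 0.67), ([0.543, 0.2748, 0.0147], 0.4)]
```

View pics/w2.png

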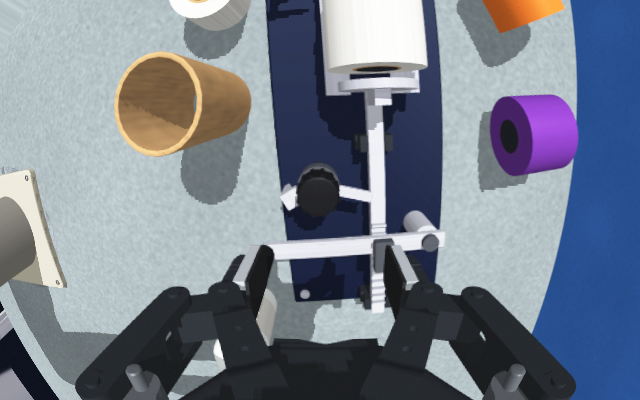

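The wrist picture shows the cap at (318,190) up, with its tongue swung along +x at (360,195), clear of the lever. Next I go over the handle, turning the tool so the fingers close along the feed direction.

Emit:
apply_moves:
  series:
    - [-1,-0.8,0,0,0,0.18,0.3]
    - [-2,-1.6,0,0,0,0.36,0.3]
    - [-3,-2.4,0,0,0,0.54,0.3]
    - [-4,-3.2,0,0,0,0.72,0.3]
    - [-5,-4,0,0,0,0.9,0.3]
    - [-6,-5,0,0,0,1.08,0.3]
    - [-6.9,-6,0,0,0,1.26,0.3]
    - [-6.9,-6,0,0,0,1.44,0.3]

```text
t: 8.95
tool_pos: [0.5129, -0.0036, 0.2004]
eef_rot: [0.0, 0.999, 0.039, 0.0]
contact_force: [-0.3, -0.5, 0.2]
gripper_width: 0.0601
gripper_force: 0.0
```

Emit:
apply_moves:
  series:
    - [0,0,0,0,0,0.06,0.3]
    - [0,0,0,0,0,0.06,0.3]

```text
t: 9.2
tool_pos: [0.5134, -0.0031, 0.2003]
eef_rot: [-0.0, 1.0, 0.013, 0.0]
contact_force: [0.2, -0.1, 0.4]
gripper_width: 0.0597
gripper_force: 0.0
```

Run:
```python
from h import *
s,r=tool(); print(s['t'],s['tool_pos'],s['contact_force']); print(r.as_matrix().round(3))
p=bot.snapshot('wrist'); save(p,'w3')
ask(p,['handle','pivot','cap_grip','pointer','roll_face','roll'])
```

```text
9.2 [ 0.51338003 -0.00310977  0.20033914] [ 0.16150943 -0.14459213  0.37863537]
[[ 1.     0.025  0.   ]
 [ 0.025 -1.     0.   ]
 [ 0.    -0.    -1.   ]]
handle [([0.5183, -0.0044, 0.0985], 0.84)]
pivot [([0.6834, 0.0012, 0.0679], 0.93)]
cap_grip [([0.5747, 0.0659, 0.0934], 0.89)]
pointer [([0.5788, 0.2804, 0.0704], 0.78), ([0.6805, 0.0024, 0.0689], 0.49)]
roll_face []
roll [([0.6343, 0.2028, 0.0698], 0.68)]
```

Emit:
apply_moves:
  series:
    - [0.4,0,4,0,0,0,0.3]
    - [0.4,0,8,0,0,0,0.3]
    - [0.4,0,11.5,0,0,0,0.3]
    - [0.4,0,11.5,0,0,0,0.5]
    - [0.4,0,11.5,0,0,0,0.85]
    - [0.4,0,11.5,0,0,0,0.85]
    - [0.4,0,11.5,0,0,0,0.85]
  squeeze: 25

```text
t: 10.42
tool_pos: [0.5184, -0.0022, 0.0872]
eef_rot: [-0.001, 1.0, 0.013, 0.001]
contact_force: [-1.3, 4.8, -0.7]
gripper_width: 0.021
gripper_force: 26.8
```

Emit:
apply_moves:
  series:
    - [0.0,-0.9,0,0,0,0.05,0.85]
    - [0.1,-1.9,0,0,0,0.11,0.85]
    - [0.25,-2.9,0,0,0,0.17,0.85]
    - [0.4,-3.8,0,0,0,0.22,0.85]
    - [0.6,-4.4,0,0,0,0.26,0.85]
    - [0.6,-4.7,0,0,0,0.26,0.85]
    - [0.6,-4.7,0,0,0,0.26,0.85]

```text
t: 11.3
tool_pos: [0.5232, 0.0418, 0.0872]
eef_rot: [0.002, 0.993, -0.117, 0.001]
contact_force: [-3.2, -11.0, -0.3]
gripper_width: 0.0215
gripper_force: 27.3
```

Emit:
apply_moves:
  series:
    - [0.0,1.2,0,0,0,-0.05,0.85]
    - [0.1,2.2,0,0,0,-0.11,0.85]
    - [0.25,3.2,0,0,0,-0.17,0.85]
    - [0.45,4.1,0,0,0,-0.22,0.85]
    - [0.6,4.7,0,0,0,-0.26,0.85]
    - [0.6,4.7,0,0,0,-0.26,0.85]

```text
t: 12.05
tool_pos: [0.5184, -0.0022, 0.0872]
eef_rot: [-0.001, 1.0, 0.013, 0.002]
contact_force: [-0.5, 6.4, -0.7]
gripper_width: 0.021
gripper_force: 27.2
```

Run:
```python
from h import *
for n in ['side','scene']:
    p=bot.snapshot(n); ask(p,['roll','roll_face','pointer','bar'])
```

```text
roll [([0.8126, 0.2798, 0.0429], 0.9), ([0.6386, 0.2046, 0.0697], 0.84), ([0.8228, 0.1118, 0.0502], 0.82)]
roll_face [([0.7958, 0.3095, 0.0464], 0.63), ([0.58, 0.2802, 0.0653], 0.61), ([0.6327, 0.2403, 0.0691], 0.57)]
pointer [([0.5807, 0.2799, 0.0638], 0.72), ([0.6868, 0.0027, 0.0641], 0.3)]
bar []
roll [([0.8258, 0.1135, 0.0454], 0.91), ([0.6296, 0.2023, 0.0679], 0.64), ([0.812, 0.2839, 0.0453], 0.61)]
roll_face [([0.7944, 0.3073, 0.043], 0.95), ([0.8573, 0.1164, 0.0432], 0.72), ([0.6275, 0.2435, 0.0723], 0.64)]
pointer [([0.5775, 0.2811, 0.0694], 0.55), ([0.6342, 0.1073, 0.001], 0.46)]
bar [([0.6319, 0.108, 0.0013], 0.91)]
```

The bar advanced one tooth and the lever is fully home, so I'm doing strokes 2 and 3.

Emit:
apply_moves:
  series:
    - [0.0,-0.9,0,0,0,0.05,0.85]
    - [0.1,-1.9,0,0,0,0.11,0.85]
    - [0.25,-2.9,0,0,0,0.17,0.85]
    - [0.4,-3.8,0,0,0,0.22,0.85]
    - [0.6,-4.4,0,0,0,0.26,0.85]
    - [0.6,-4.7,0,0,0,0.26,0.85]
    - [0.6,-4.7,0,0,0,0.26,0.85]

```text
t: 13.42
tool_pos: [0.5232, 0.0418, 0.0871]
eef_rot: [0.002, 0.993, -0.117, 0.002]
contact_force: [-1.1, -11.3, 0.6]
gripper_width: 0.0213
gripper_force: 27.6
```

Emit:
apply_moves:
  series:
    - [0.0,1.2,0,0,0,-0.05,0.85]
    - [0.1,2.2,0,0,0,-0.11,0.85]
    - [0.25,3.2,0,0,0,-0.17,0.85]
    - [0.45,4.1,0,0,0,-0.22,0.85]
    - [0.6,4.7,0,0,0,-0.26,0.85]
    - [0.6,4.7,0,0,0,-0.26,0.85]

```text
t: 14.18
tool_pos: [0.5184, -0.0021, 0.0872]
eef_rot: [-0.001, 1.0, 0.013, 0.002]
contact_force: [1.2, 5.6, -1.3]
gripper_width: 0.021
gripper_force: 27.5
```

Emit:
apply_moves:
  series:
    - [0.0,-0.9,0,0,0,0.05,0.85]
    - [0.1,-1.9,0,0,0,0.11,0.85]
    - [0.25,-2.9,0,0,0,0.17,0.85]
    - [0.4,-3.8,0,0,0,0.22,0.85]
    - [0.6,-4.4,0,0,0,0.26,0.85]
    - [0.6,-4.7,0,0,0,0.26,0.85]
    - [0.6,-4.7,0,0,0,0.26,0.85]

```text
t: 15.05
tool_pos: [0.5232, 0.0418, 0.0871]
eef_rot: [0.002, 0.993, -0.117, 0.002]
contact_force: [1.5, -12.6, -0.0]
gripper_width: 0.0209
gripper_force: 27.8
```

Emit:
apply_moves:
  series:
    - [0.0,1.2,0,0,0,-0.05,0.85]
    - [0.1,2.2,0,0,0,-0.11,0.85]
    - [0.25,3.2,0,0,0,-0.17,0.85]
    - [0.45,4.1,0,0,0,-0.22,0.85]
    - [0.6,4.7,0,0,0,-0.26,0.85]
    - [0.6,4.7,0,0,0,-0.26,0.85]

```text
t: 15.8
tool_pos: [0.5184, -0.0021, 0.0872]
eef_rot: [-0.001, 1.0, 0.013, 0.002]
contact_force: [3.0, 5.4, -0.9]
gripper_width: 0.021
gripper_force: 27.7
```

```bash
cat >> h.py <<'E'
def cloud(p): # world points of scene/side camera
    z=p['z_map'].astype(float); K=np.array(p['camera_matrix']); E=np.array(p['extrinsics'])
    v,u=np.mgrid[:z.shape[0],:z.shape[1]]
    c=np.stack([(u-K[0,2])/K[0,0]*z,-(v-K[1,2])/K[1,1]*z,-z,np.ones_like(z)],-1)
    return (c@np.linalg.inv(E).T)[...,:3]
E
python3 - <<'E'
from h import *
c,s=np.cos(.0261),np.sin(.0261)
for n in ['side','scene']:
    p=bot.snapshot(n); ask(p,['roll','roll_face','pointer','bar'])
    P=cloud(p); d=P[...,:2]-[.634,.0999]; ux=c*d[...,0]+s*d[...,1]; uy=-s*d[...,0]+c*d[...,1]; z=P[...,2]
    m=(abs(ux)<.047)&(z>.085)&(z<.125)&(uy>.05)&(uy<.26)&(p['z_map']>0)
    print('roll uy',np.percentile(uy[m],[0,1,5,50,95,99,100]).round(4),'z',z[m].max(),'ux',np.percentile(ux[m],[1,99]))
    m=(ux>-.085)&(ux<-.047)&(z>.06)&(z<.085)&(uy>.1)&(uy<.25)&(p['z_map']>0)
    print('ptr',m.sum(),np.percentile(uy[m],[0,10,50,90,100]).round(4),ux[m].min(),ux[m].max())
    r,cc=np.nonzero(m); print(r.min(),r.max(),cc.min(),cc.max())
    if n=='side': cv2.imwrite('pics/side3.png',cv2.resize(p['img'][200:390,200:400,::-1],None,fx=3,fy=3))
E
```

```text
roll [([0.6384, 0.2234, 0.0693], 0.93), ([0.8096, 0.2755, 0.0453], 0.86), ([0.8234, 0.1101, 0.0492], 0.61)]
roll_face [([0.7962, 0.3099, 0.0428], 0.74), ([0.6318, 0.2564, 0.0685], 0.59)]
pointer [([0.5766, 0.2829, 0.0671], 0.89)]
bar [([0.6368, 0.0962, 0.0017], 0.7)]
roll uy [0.0884 0.0896 0.094  0.1375 0.1591 0.1598 0.1608] z 0.11624965542211368 ux [-0.0427251   0.03478474]
ptr 110 [0.1789 0.1798 0.1816 0.1825 0.1836] -0.0847531950591996 -0.04989668853123774
303 311 300 321
roll [([0.6313, 0.2204, 0.0695], 0.96), ([0.8233, 0.1117, 0.0445], 0.71)]
roll_face [([0.8586, 0.1173, 0.0427], 0.96), ([0.7957, 0.3076, 0.044], 0.79), ([0.6291, 0.2575, 0.0726], 0.72)]
pointer [([0.5784, 0.2794, 0.0698], 0.5)]
bar []
roll uy [0.066  0.0702 0.0809 0.1181 0.1541 0.1569 0.1578] z 0.11808578111008683 ux [-0.03288536  0.04361467]
ptr 33 [0.1763 0.1779 0.1795 0.1815 0.1841] -0.08495561283144552 -0.047326760357059475
189 203 427 430
```

View pics/side3.png

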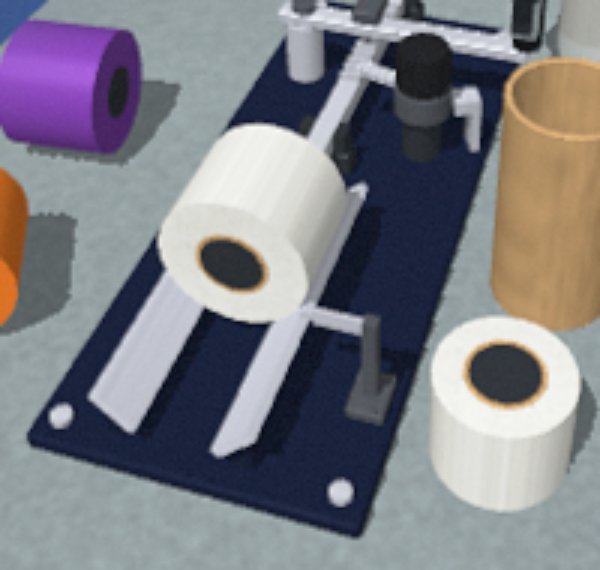

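The side crop shows the roll's front face about 2 cm short of the blade tip at (305,312). So two more full strokes, then I measure.

Emit:
apply_moves:
  series:
    - [0.0,-0.9,0,0,0,0.05,0.85]
    - [0.1,-1.9,0,0,0,0.11,0.85]
    - [0.25,-2.9,0,0,0,0.17,0.85]
    - [0.4,-3.8,0,0,0,0.22,0.85]
    - [0.6,-4.4,0,0,0,0.26,0.85]
    - [0.6,-4.7,0,0,0,0.26,0.85]
    - [0.6,-4.7,0,0,0,0.26,0.85]

```text
t: 17.18
tool_pos: [0.5232, 0.0418, 0.0872]
eef_rot: [0.002, 0.993, -0.117, 0.002]
contact_force: [2.5, -11.9, 0.5]
gripper_width: 0.021
gripper_force: 27.9
```

Emit:
apply_moves:
  series:
    - [0.0,1.2,0,0,0,-0.05,0.85]
    - [0.1,2.2,0,0,0,-0.11,0.85]
    - [0.25,3.2,0,0,0,-0.17,0.85]
    - [0.45,4.1,0,0,0,-0.22,0.85]
    - [0.6,4.7,0,0,0,-0.26,0.85]
    - [0.6,4.7,0,0,0,-0.26,0.85]

```text
t: 17.92
tool_pos: [0.5184, -0.0021, 0.0872]
eef_rot: [-0.001, 1.0, 0.013, 0.003]
contact_force: [4.4, 5.5, -1.6]
gripper_width: 0.0206
gripper_force: 27.8
```

Emit:
apply_moves:
  series:
    - [0.0,-0.9,0,0,0,0.05,0.85]
    - [0.1,-1.9,0,0,0,0.11,0.85]
    - [0.25,-2.9,0,0,0,0.17,0.85]
    - [0.4,-3.8,0,0,0,0.22,0.85]
    - [0.6,-4.4,0,0,0,0.26,0.85]
    - [0.6,-4.7,0,0,0,0.26,0.85]
    - [0.6,-4.7,0,0,0,0.26,0.85]

```text
t: 18.8
tool_pos: [0.5232, 0.0419, 0.0872]
eef_rot: [0.002, 0.993, -0.117, 0.003]
contact_force: [4.6, -13.4, -1.0]
gripper_width: 0.0212
gripper_force: 28.0
```

Emit:
apply_moves:
  series:
    - [0.0,1.2,0,0,0,-0.05,0.85]
    - [0.1,2.2,0,0,0,-0.11,0.85]
    - [0.25,3.2,0,0,0,-0.17,0.85]
    - [0.45,4.1,0,0,0,-0.22,0.85]
    - [0.6,4.7,0,0,0,-0.26,0.85]
    - [0.6,4.7,0,0,0,-0.26,0.85]

```text
t: 19.55
tool_pos: [0.5184, -0.0021, 0.0872]
eef_rot: [-0.001, 1.0, 0.013, 0.003]
contact_force: [6.9, 5.2, -0.5]
gripper_width: 0.0208
gripper_force: 27.9
```

```bash
cat >> h.py <<'E'
def measure(n,crop):
    c,s=np.cos(.0261),np.sin(.0261); p=bot.snapshot(n)
    P=cloud(p); d=P[...,:2]-[.634,.0999]; ux=c*d[...,0]+s*d[...,1]; uy=-s*d[...,0]+c*d[...,1]; z=P[...,2]; ok=p['z_map']>0
    m=ok&(abs(ux)<.047)&(z>.085)&(z<.125)&(uy>.05)&(uy<.26)
    print(n,'roll uy',np.percentile(uy[m],[50,90,95,98,99,100]).round(4))
    m=ok&(np.hypot(ux,z-.07)<.035)&(np.hypot(ux,z-.07)>.024)&(uy>.13)
    if m.sum(): print(' face ring',m.sum(),np.percentile(uy[m],[10,50,90]).round(4))
    m=ok&(ux>-.065)&(ux<-.047)&(z>.06)&(z<.085)&(uy>.165)&(uy<.25)
    print(' ptr',m.sum(),np.percentile(uy[m],[0,10,50,90,100]).round(4),z[m].mean())
    a,b,cc,dd=crop; cv2.imwrite('pics/%s_%d.png'%(n,p['shot']),cv2.resize(p['img'][a:b,cc:dd,::-1],None,fx=6,fy=6,interpolation=cv2.INTER_CUBIC)); print(p['shot'])
E
python3 - <<'E'
from h import *
measure('side',(245,335,235,345)); measure('scene',(170,250,360,470))
E
```

```text
side roll uy [0.157  0.1787 0.1791 0.1796 0.1798 0.1807]
 face ring 484 [0.1775 0.1785 0.1793]
 ptr 41 [0.1788 0.18   0.1816 0.1824 0.1831] 0.07035098112123561
11
scene roll uy [0.1381 0.1699 0.174  0.1763 0.177  0.178 ]
 ptr 12 [0.1782 0.1787 0.1792 0.1812 0.1814] 0.0719387151387371
12
```

View pics/side_11.png

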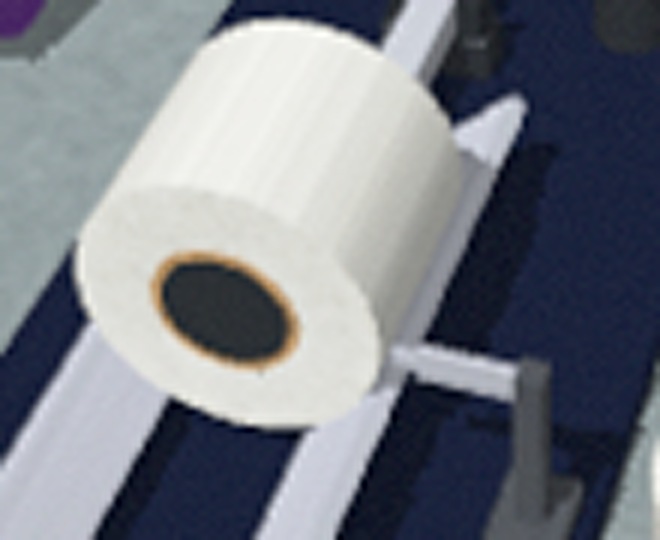

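Run:
```python
from h import *
c,s=np.cos(.0261),np.sin(.0261)
for n in ['side','scene']:
    p=bot.snapshot(n);P=cloud(p); d=P[...,:2]-[.634,.0999]; ux=c*d[...,0]+s*d[...,1]; uy=-s*d[...,0]+c*d[...,1]; z=P[...,2]
    m=(p['z_map']>0)&(ux>-.08)&(ux<-.046)&(z>.062)&(z<.08)&(uy>.165)&(uy<.25)
    for r,cc in np.argwhere(m)[::3]: print(n,r,cc,(1e3*np.array([ux[r,cc],uy[r,cc],z[r,cc]])).round(1),p['img'][r,cc])
    g=np.hypot(ux,z-.07)
    m=(p['z_map']>0)&(uy>.15)&(g<.043)&(g>.02)
    if m.sum(): A=np.c_[ux[m],z[m]-.07,np.ones(m.sum())]; print(np.linalg.lstsq(A,uy[m],rcond=None)[0])
```

```text
side 295 301 [-46.6 165.8  73.8] [145 145 141]
side 303 300 [-50.1 180.7  72. ] [173 177 185]
side 303 305 [-58.6 180.8  74.8] [204 206 217]
side 303 308 [-63.1 179.2  74.5] [169 172 184]
side 304 302 [-53.4 180.7  70.8] [188 191 202]
side 304 305 [-58.7 181.3  73. ] [183 185 194]
side 304 308 [-63.8 181.2  74.5] [198 199 210]
side 304 311 [-68.1 179.2  73.7] [176 178 191]
side 305 301 [-51.9 181.5  68.8] [171 174 183]
side 305 304 [-57.  181.5  70.4] [180 184 193]
side 305 307 [-62.3 182.1  72.7] [178 181 189]
side 305 310 [-67.1 181.2  73.3] [185 189 198]
side 305 313 [-71.8 180.4  73.9] [202 205 214]
side 305 316 [-76.3 178.8  73.7] [169 172 185]
side 306 304 [-57.3 182.3  69. ] [165 167 177]
side 306 307 [-62.1 181.7  69.9] [181 183 193]
side 306 310 [-67.3 181.9  71.9] [178 182 191]
side 306 313 [-72.3 182.1  73.6] [179 182 191]
side 306 316 [-76.8 180.4  73.3] [195 197 206]
side 307 304 [-57.  181.7  66. ] [113 116 127]
side 307 307 [-62.4 182.7  68.9] [180 182 191]
side 307 310 [-67.5 182.7  70.4] [179 184 191]
side 307 313 [-72.3 182.   71.2] [182 183 193]
side 307 316 [-77.4 182.4  73.3] [178 181 189]
side 308 306 [-60.4 182.1  65.2] [123 126 134]
side 308 309 [-66.  183.3  68.3] [160 163 173]
side 308 312 [-70.7 182.3  68.7] [180 183 192]
side 308 315 [-75.5 181.7  69.6] [179 184 192]
side 309 310 [-67.2 182.3  65.3] [125 127 135]
side 309 313 [-72.2 182.1  66.7] [155 160 169]
side 309 316 [-77.  181.5  67.6] [179 181 191]
side 310 315 [-75.6 182.3  65.6] [151 154 162]
[-0.0016751  -0.0205686   0.17842686]
scene 192 429 [-78.5 180.6  72.7] [141 138 148]
scene 194 428 [-70.8 178.1  75.2] [81 84 88]
scene 195 429 [-67.6 180.4  76.5] [136 133 143]
scene 197 428 [-65.1 179.3  71. ] [116 116 121]
scene 198 429 [-59.2 180.9  76.6] [120 118 125]
scene 200 427 [-60.5 178.5  64.3] [61 60 66]
scene 201 428 [-53.6 179.8  71.7] [119 120 128]
[-0.19592153 -0.707958    0.19020159]
```

The side crop shows the face (lower-right rim at about (385,370)) just behind the blade tip at (390,355). About 2 mm remains. That means a part stroke of roughly 17 mm at the handle: 5 mm at the pawl, of which 3 mm is idle.

Emit:
apply_moves:
  series:
    - [0.0,-0.6,0,0,0,0.03,0.85]
    - [0.05,-1.1,0,0,0,0.06,0.85]
    - [0.1,-1.5,0,0,0,0.08,0.85]
    - [0.1,-1.75,0,0,0,0.1,0.85]
    - [0.1,-1.75,0,0,0,0.1,0.85]
    - [0.1,-1.75,0,0,0,0.1,0.85]

```text
t: 20.5
tool_pos: [0.5188, 0.0143, 0.0872]
eef_rot: [0.0, 0.999, -0.037, 0.003]
contact_force: [5.8, -1.9, -1.5]
gripper_width: 0.021
gripper_force: 27.9
```

Run:
```python
from h import *
c,s=np.cos(.0261),np.sin(.0261)
for n in ['side','side','side']:
    p=bot.snapshot(n);P=cloud(p); d=P[...,:2]-[.634,.0999]; ux=c*d[...,0]+s*d[...,1]; uy=-s*d[...,0]+c*d[...,1]; z=P[...,2]
    g=np.hypot(ux,z-.07)
    m=(p['z_map']>0)&(uy>.15)&(g<.043)&(g>.02)
    A=np.c_[ux[m],z[m]-.07,np.ones(m.sum())]; print(np.linalg.lstsq(A,uy[m],rcond=None)[0][2], np.median(uy[m&(g<.035)&(g>.024)]))
measure('scene',(170,250,360,470))
print(bot.sense()['tool_pos'])
```

```text
0.1803064172738483 0.18023588655283468
0.18009198210405586 0.18027047550263348
0.18019843740204883 0.18020327398374028
scene roll uy [0.1399 0.1719 0.1759 0.1783 0.179  0.1798]
 ptr 11 [0.1779 0.1786 0.1792 0.1813 0.1814] 0.07205637684135568
18
[0.51878284 0.01430993 0.08721809]
```

The face is now level with the blade to within about 0.3 mm, so I'm letting go and withdrawing.

Emit:
apply_moves:
  series:
    - [0,0,0,0,0,0,0.5]
    - [0,0,0,0,0,0,0.4]
    - [0,0,0,0,0,0,0.4]
    - [0,0,-4,0,0,0,0.4]
    - [0,0,-9,0,0,0,0.4]
    - [0,0,-14,0,0,0,0.4]
    - [0,0,-16,0,0,0,0.4]
    - [0,0,-16,0,0,0,0.4]

```text
t: 21.7
tool_pos: [0.5173, 0.0147, 0.2466]
eef_rot: [0.0, 0.999, -0.037, 0.001]
contact_force: [0.2, 0.5, -0.5]
gripper_width: 0.0514
gripper_force: 0.0
```

Run:
```python
from h import *
measure('side',(245,335,235,345)); measure('scene',(170,250,360,470))
p=bot.snapshot('side'); ask(p,['cap_grip','handle','core','bottle','small_roll']); cv2.imwrite('pics/fin.png',cv2.resize(p['img'][140:390,200:430,::-1],None,fx=2.3,fy=2.3))
s=bot.sense(); print(s['t'],s['tool_pos'],s['contact_force'])
```

```text
side roll uy [0.1584 0.1805 0.1809 0.1813 0.1816 0.1825]
 face ring 487 [0.1793 0.1801 0.1811]
 ptr 41 [0.1783 0.1802 0.1813 0.1827 0.1832] 0.07017794856300393
19
scene roll uy [0.14   0.1719 0.1758 0.1784 0.179  0.1799]
 ptr 11 [0.1781 0.1785 0.1792 0.1813 0.1818] 0.07262265603003677
20
cap_grip [([0.5787, 0.0642, 0.0904], 0.88)]
handle []
core [([0.4648, 0.1517, 0.0001], 0.71)]
bottle [([0.4785, -0.111, 0.0018], 0.81)]
small_roll [([0.4695, 0.2793, -0.0009], 0.87)]
22.1 [0.51594536 0.01470089 0.24402795] [-0.5887106   0.0917379   0.40259479]
```

View pics/fin.png

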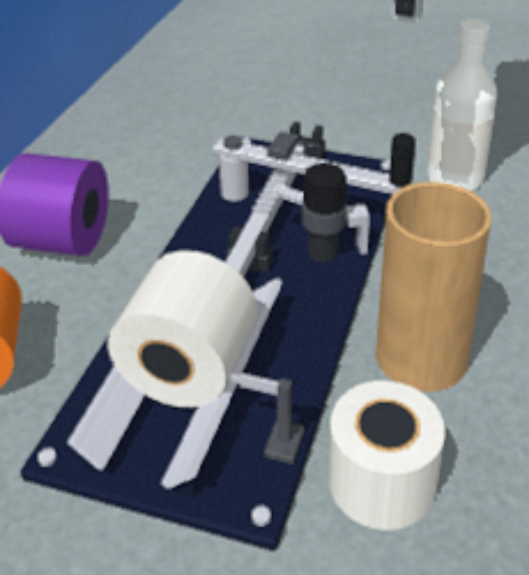

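The last picture shows the roll's face level with the blade tip at (235,380). The cap is up with its tongue clear at (285,190), and the bystanders are upright where they were.

```bash
python3 -c "
from station import bot
print(bot.sign_off())"
```

```text
the job is handed in; nothing more can be done
None
```

The job is handed in after about 22 s: the cap is unlocked and up, and five full strokes plus a short one brought the roll's face level with the pointer to within about 0.3 mm by my measurement. The handle is released, and the tube, bottle and small roll still stand where they were.

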